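# Change the valve on the test unit

## Task

Change the test unit over to the next lung demand valve: lay the finished valve from its cradle flat in the shallow steel tray, and set the pressure reducer and the bottle, which block the next valve at the back of the work tray, both upright on the rubber mat. Then take the next valve out and lay it flat in the cradle, down between the fork pins with its thick outlet towards the test unit. In the end the reducer and the bottle stand upright again, each in the compartment of the work tray it came from.

Things in the scene. Friction and masses are not known exactly. Their poses are not given: they have to be found in the camera images.
- test_unit: Fixed black test unit. Origin on bench under its cradle's centre. Cradle: metal plate, top z 20 mm, x +-45, y -115..70. Four 8 mm fork pins, tops z 48: at x +-27, y -30 (for the outlet) and x +-19, y 38 (for the port). Housing 260 x 220, 130 high, on the -y side from y -115; nozzle to y -93. Seated valve: centre over origin, underside at z 20, axes along these; 6 mm side play. Reversed it stays up
- tray: Fixed grey plastic work tray. Origin at bench height; x -88..84, y -78..126 mm. Floor top z 4, rim 14 high, inner ribs 10 high, 4 thick. Two front (-x) compartments, 68 x 72, centres x -50, y +36 and -36, for reducer and bottle. Behind the rib at x -14 lies the next valve, centre near x 20, y 0, with free floor back to the rim. The strip beyond y 76 holds small parts to be left, under 32 mm high
- finished_tray: Fixed shallow sheet-steel tray for finished valves, 112 mm in x by 164 in y, empty at the start. Origin at bench height under its centre, z up. Floor top z 3, rim 12 mm high and 3 thick; free inside 106 x 158 mm. The valve fits lengthways along y, either way round
- mat: Fixed black rubber mat for setting things aside, 105 mm in x by 180 in y, empty at the start. Origin at bench height under its centre, z up; its top is at z 4 mm
- finished_valve: Finished lung demand valve, in the cradle at the start. Black round body 58 mm dia, upright sides to z 38, flat metal cover with oblong button, 46 high in all. Thick grey outlet, 34 dia, towards -y to y -64 (axis z 20); thin steel hose port, up to 18 dia, towards +y to y 60 (axis z 16). Origin: centre of the round body's underside, z up. 0.22 kg. Grip across the round body along x
- next_valve: Next lung demand valve, lying across the back of the work tray at the start, outlet roughly along the tray's -y. Same body, outlet, port, origin and axes as the finished valve, but a domed black rubber cover on top, 49 mm high in all. 0.18 to 0.29 kg. Grip across the round body along x
- reducer: Pressure reducer standing in one of the two front compartments: brass foot 50 mm dia, body 40 dia with short side ports (to 28 mm from the axis, z 24..50), black handwheel on top, 52 dia from z 81 to 101, 104 high in all. Origin: centre of its underside, z up. 0.36 to 0.59 kg. Grip by the handwheel; yaw does not matter
- bottle: Closed round white bottle standing in the other front compartment: 54 mm dia up to z 86, shoulder, grey cap 28 dia from z 100 to 118, 118 high in all. Origin: centre of its underside, z up. 0.17 to 0.35 kg. Grip by the body's upper part or the cap; yaw does not matter

How it is judged:
By the outcome, as a careful person would: the job done as asked, in the order asked, and still so for the second after the job is handed in, with the robot touching nothing.
It also fails if it takes over 136 s, if anything falls off the work surface, if the arm or the gripper's body presses on something with over 40 N, if the wrist force passes 120 N, or if a joint passes its speed limit or range.

## Robot

A 7-joint arm with a two-finger parallel gripper is mounted at the origin on the work surface. World frame = base frame: x ahead of the robot, y to its left, z up, the work surface at z = 0. Lengths are in m, angles in rad, forces in N, time in s.
With the tool pointing down it reaches from about 0.4 to 0.85 m from the base axis. Payload 10.4 kg.
Tool frame: the origin (TCP) lies midway between the tips of the shut fingers; the grasp point (between the pads) lies 19 mm behind it (manip.pinch_z is the distance from the TCP to the grasp point, in m); y points along the fingers, x is the direction in which the jaws open and shut, and the axes are right-handed (so a half turn about y gives the same grasp; the last joint's range is limited). The gripper opens to 85 mm and grips with 20 to 120 N. Pads are 22 mm wide; open, the fingers measure 114 mm over their backs; the gripper's body (76 mm by 85 mm) begins 54 mm behind the grasp point. The pads swing forward as they close: fully open they stand 13 mm farther back than shut.
Start: joints at [1.136, 0.332, -0.065, 1.46, 0.022, 1.35, -0.088], TCP at [0.25, -0.573, 0.211] pointing down, gripper open.
Joint ranges: [-2.6, 2.6], [-0.5, 2.12], [-1.47, 1.34], [0.16, 2.42], [-1.27, 4.41], [0.06, 2.06], [-2.6, 2.6]. Speed limits (rad/s): [2.22, 2.22, 2.79, 2.79, 3.14, 3.14, 3.14].

## Interface

Orientations are given as a unit quaternion [x, y, z, w].
In Python, from workcell import manip gives the robot as it stands.
- The arm moves only by the shell command python3 -m pendant 'ROWS' [OPENING] [FORCE]. ROWS is a JSON object of lists of equal length, an entry for each row: "offset": the shift along the tool's x, y, z scaled (see below), a list of three; "turn": the turn, a rotation vector about the tool's x, y, z scaled (see below), a list of three. A call has 1 to 12 rows; each row is the pose to reach, as a shift and turn from the pose measured when the call began, along the tool's axes at that moment; what a row does not reach only later rows make up. The controller multiplies each number of a shift by 200 mm and each number of a turn by 45 degrees. A row lasts 1/8 s, in which the tool goes at most 62.5 mm and 10.7 degrees, less where a joint would pass 70% of its speed; a pose out of reach is approached as far as the arm can. A call with a number of a shift or a turn outside -1 to 1 is refused whole. A call with a gripper value outside its range is refused whole. OPENING is the opening in per cent of the stroke, from 0 (shut) to 100 (fully open), set as the call begins (- or left out, the last holds). The fingers move at their own pace and stop on an object; FORCE is the grip in N (left out, the last holds). Time passes only in rows, so rows that repeat a pose let the fingers close. It gives the time, the measured TCP pose, the force and the opening at its end, in the units of the state.
- manip.get_obs(): the state, without advancing time (a new reading comes with each control period).
- manip.camera(name): name is "scene" or "side" or "wrist"; returns (picture, depth): 420x560x3 uint8, red, green, blue; 420x560 float32, m along the optical axis (not along the pixel's ray), 0 where there is no reading.
- manip.camera_model(name): a dict with "intrinsics" (3x3 intrinsics, pixels), "R" (3x3) and "t" (3): a world point X has camera coordinates R X + t; the wrist camera has in their place "tool_from_camera" (4x4, takes a point from camera to tool coordinates, whose origin is the TCP and whose axes are the tool frame's). Camera axes: x right, y down, z forward; pixel columns grow to the right and rows downward; lengths in m; the calibration is good to about 2 mm. A picture is of the moment at which its call begins: read the wrist's pose just before it. camera_model takes no time and is no camera call.
- manip.hand_in(): hands the job in, once; it reports no verdict.
The state is a dict: "clock": time; "joint_pos": joint angles; "joint_velocities": joint speeds; "tau": joint torques, N m; "position": TCP position; "ee_rot": TCP orientation; "ft_force": force on the tool from outside, world axes, zero at the start; "torque": the same for the moment, N m; "grip_width": opening from 0.0 (shut) to 1.0 (fully open).
Only numpy, scipy, OpenCV 4.12 (cv2) and the standard library are available. Lean on these libraries where they do the work, as an engineer would, in place of code of your own. Each camera call takes 0.05 s, during which the arm holds its last target. There are 200 camera calls.

## Working session

There is one attempt and no reset: what is moved stays moved. The work goes in short steps, Python scripts to look and compute and a shell command to move; the robot and the scene stay as the last step left them, time stands still between calls to the robot, and variables do not carry over. Pictures are saved under pics/ and viewed, about 12 in all and at most 16, crops included, and the job is handed in when it is done.

```bash
ls; mkdir -p pics; python3 - <<'E'
from workcell import manip
import cv2,numpy as np
o=manip.get_obs();print({k:np.round(v,3).tolist() for k,v in o.items()})
for n in("scene","side"):
    p,d=manip.camera(n);np.savez(f'/tmp/{n}.npz',p=p,d=d);cv2.imwrite(f'pics/{n}0.png',p[:,:,::-1])
    m=manip.camera_model(n);print(n,{k:np.round(v,3).tolist() for k,v in m.items()})
print(np.round(manip.camera_model("wrist")["tool_from_camera"],3).tolist(),manip.pinch_z)
E
```

```text
pics
{'clock': 0.0, 'joint_pos': [1.136, 0.333, -0.065, 1.461, 0.022, 1.35, -0.089], 'joint_velocities': [0.0, -0.002, 0.001, 0.0, -0.001, -0.002, 0.0], 'tau': [-0.0, -62.543, 0.049, -39.16, 0.016, 0.01, 0.0], 'position': [0.25, -0.572, 0.21], 'ee_rot': [-0.591, 0.388, -0.387, 0.592], 'ft_force': [-0.162, -0.543, 0.219], 'torque': [0.019, 0.038, 0.015], 'grip_width': 0.999}
scene {'intrinsics': [[450.457, 0.0, 276.305], [0.0, 450.457, 214.453], [0.0, 0.0, 1.0]], 'R': [[0.182, 0.983, 0.009], [0.69, -0.121, -0.714], [-0.701, 0.136, -0.7]], 't': [-0.092, -0.318, 1.315]}
side {'intrinsics': [[421.723, 0.0, 276.9], [0.0, 421.723, 201.306], [0.0, 0.0, 1.0]], 'R': [[-0.788, -0.616, -0.016], [-0.428, 0.566, -0.704], [0.442, -0.548, -0.71]], 't': [0.415, 0.259, 0.604]}
[[1.0, 0.0, -0.001, 0.0], [0.001, -0.307, 0.952, -0.161], [-0.0, -0.952, -0.307, 0.079], [0.0, 0.0, 0.0, 1.0]] 0.0187
```

View pics/scene0.png

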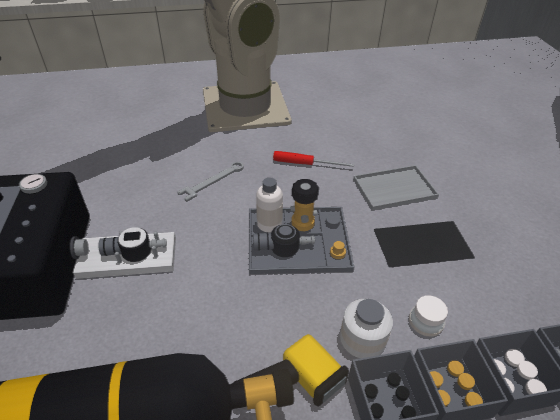

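View pics/side0.png

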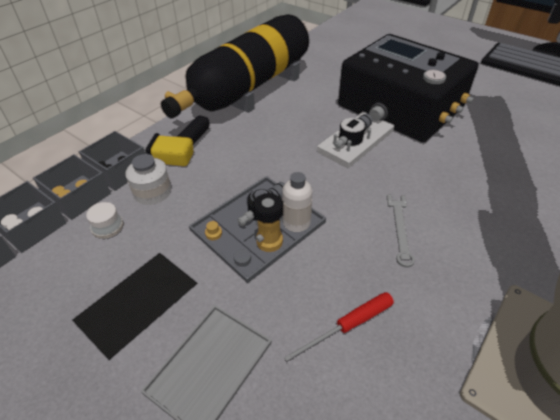

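The test unit with the finished valve is on the left (cradle around px 130,250 in scene). The work tray is in the middle (300,240), with the bottle at (269,205), the reducer at (304,205) and the next valve at (285,240). The steel tray is at (395,187) and the mat at (423,243). Next I'll make an orthographic map.

```bash
cat > h.py <<'E'
import numpy as np,cv2
from workcell import manip
from scipy.spatial.transform import Rotation as Ro
def cloud(name,p=None,d=None):
    m=manip.camera_model(name)
    if p is None:
        o=manip.get_obs();p,d=manip.camera(name)
    K=np.array(m["intrinsics"]);v,u=np.indices(d.shape)
    c=np.stack([(u-K[0,2])*d/K[0,0],(v-K[1,2])*d/K[1,1],d],-1)
    if name=="wrist":
        T=np.array(m["tool_from_camera"]);t=c@T[:3,:3].T+T[:3,3]
        w=t@Ro.from_quat(o["ee_rot"]).as_matrix().T+o["position"]
    else: w=(c-np.array(m["t"]))@np.array(m["R"])
    w[d==0]=np.nan
    return p,w
def ortho(p,w,x0,x1,y0,y1,s,heat=False):
    "s px/m; rows: x decreasing downward->x grows down; cols: y"
    H,W=int((x1-x0)*s),int((y1-y0)*s);im=np.zeros((H,W,3),np.uint8);h=np.full((H,W),-1.)
    ok=np.isfinite(w[...,0]);q=w[ok];c=p[ok];k=np.argsort(q[:,2]);q=q[k];c=c[k]
    i=((q[:,0]-x0)*s).astype(int);j=((q[:,1]-y0)*s).astype(int);g=(i>=0)&(i<H)&(j>=0)&(j<W)
    im[i[g],j[g]]=c[g][:,::-1];h[i[g],j[g]]=q[g][:,2]
    return im,h
def tool():
    o=manip.get_obs();R=Ro.from_quat(o["ee_rot"]).as_matrix();return o,R
E
python3 - <<'E'
from h import *
for n in("scene","side"):
    z=np.load(f'/tmp/{n}.npz');p,w=cloud(n,z['p'],z['d'])
    im,h=ortho(p,w,.3,.8,-.45,.5,800)
    im=cv2.dilate(im,np.ones((2,2)));im=cv2.convertScaleAbs(im,alpha=1.6)
    for k in range(0,10):
        cv2.line(im,(k*80+40,0),(k*80+40,6),(0,0,255));
        if k<5:cv2.line(im,(0,k*80),(6,k*80),(0,0,255))
    cv2.imwrite(f'pics/o_{n}.png',im)
    # clusters by height slices
    def circ(zlo,zhi,x0,x1,y0,y1):
        q=w[(w[...,2]>zlo)&(w[...,2]<zhi)&(w[...,0]>x0)&(w[...,0]<x1)&(w[...,1]>y0)&(w[...,1]<y1)]
        c=lambda a:(np.round(a,4).tolist())
        if len(q)<5: print(zlo,'none');return
        (cx,cy),r=cv2.minEnclosingCircle(q[:,:2].astype(np.float32));print(zlo,zhi,len(q),'mean',c(q.mean(0)),'circ',c((cx,cy,r)))
    L=[(.115,.125,0.3,.8,-.2,.2),(.097,.11,.3,.8,-.2,.2),(.125,.14,.4,.8,-.6,-.2)]
    for a in L:circ(*a)
a=np.concatenate([cv2.imread('pics/o_scene.png')[:300],cv2.imread('pics/o_side.png')[:300]]);cv2.imwrite('pics/o.png',a);print(a.shape)
E
```

```text
0.115 0.125 124 mean [0.4917, -0.0127, 0.12] circ [0.4897, -0.0139, 0.0156]
0.097 0.11 599 mean [0.5033, 0.0364, 0.1043] circ [0.4949, 0.0249, 0.0603]
0.125 0.14 5202 mean [0.5256, -0.4497, 0.1295] circ [0.521, -0.4606, 0.1366]
0.115 0.125 169 mean [0.4869, -0.0089, 0.1215] circ [0.4881, -0.0107, 0.0149]
0.097 0.11 883 mean [0.4921, 0.0447, 0.1053] circ [0.4924, 0.0267, 0.0614]
0.125 0.14 3937 mean [0.5134, -0.4855, 0.1312] circ [0.516, -0.4936, 0.153]
(600, 760, 3)
```

View pics/o.png

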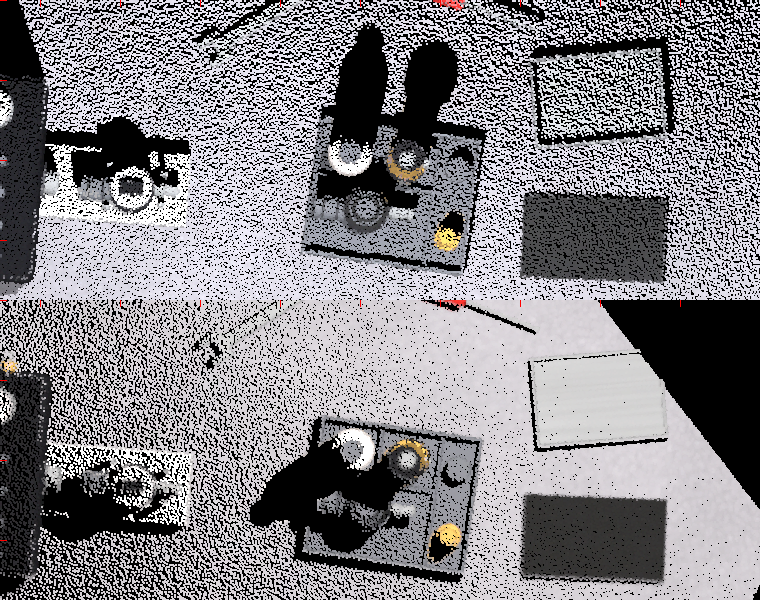

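```bash
python3 - <<'E'
from h import *
S={}
for n in("scene","side"):
    z=np.load(f'/tmp/{n}.npz');S[n]=cloud(n,z['p'],z['d'])
P=np.concatenate([S[n][0].reshape(-1,3) for n in S]).astype(int);W=np.concatenate([S[n][1].reshape(-1,3) for n in S]);src=np.repeat([0,1],420*560)
def sel(x0,x1,y0,y1,z0,z1):return (W[:,0]>x0)&(W[:,0]<x1)&(W[:,1]>y0)&(W[:,1]<y1)&(W[:,2]>z0)&(W[:,2]<z1)
def rect(name,m):
    for s in(0,1,2):
        q=W[m&((src==s)|(s==2))]
        if len(q)<20: continue
        # clean by density
        im=np.zeros((1200,1200),np.uint8);ij=((q[:,:2]-[.3,-.5])*1000).astype(int);ij=ij[(ij>=0).all(1)&(ij<1200).all(1)];im[ij[:,0],ij[:,1]]=255
        im=cv2.morphologyEx(im,cv2.MORPH_CLOSE,np.ones((9,9)))
        k,l,st,_=cv2.connectedComponentsWithStats(im);b=1+np.argmax(st[1:,4]);pts=np.argwhere(l==b).astype(np.float32)
        c,sz,a=cv2.minAreaRect(pts);print(name,s,'c',np.round(np.array(c)/1000+[.3,-.5],4),'size xy-mm',np.round(sz,1),'ang',round(a,2),'z',round(float(np.median(q[:,2])),4),len(q))
rect('plate',sel(.42,.62,-.42,-.2,.015,.026)&(P.min(1)>90))
rect('mat',sel(.5,.7,.18,.4,-.01,.012)&(P.max(1)<75))
rect('steel rim',sel(.33,.5,.2,.4,.007,.02))
rect('tray',sel(.38,.68,-.1,.2,-.005,.02)&(P.max(1)<115))
def circ(name,m):
    from scipy.optimize import least_squares
    for s in(0,1,2):
        q=W[m&((src==s)|(s==2))]
        if len(q)<15: print(name,s,len(q));continue
        f=least_squares(lambda v:np.hypot(q[:,0]-v[0],q[:,1]-v[1])-v[2],[*q[:,:2].mean(0),.03],loss='soft_l1',f_scale=.001)
        print(name,s,np.round(f.x,4),'mean',np.round(q.mean(0),4),len(q))
circ('bottle body',sel(.44,.54,-.06,.015,.03,.085))
circ('bottle cap',sel(.44,.54,-.06,.015,.104,.117))
circ('wheel side',sel(.44,.54,.018,.1,.083,.099))
circ('red top',sel(.44,.54,.018,.1,.1,.112))
circ('finv side',sel(.49,.58,-.33,-.25,.026,.037)&(P.max(1)<60))
circ('finv cover',sel(.48,.58,-.34,-.24,.042,.05))
circ('nextv side',sel(.52,.62,-.05,.06,.03,.04)&(P.max(1)<60))
circ('nextv dome',sel(.52,.62,-.05,.06,.042,.06))
E
```

```text
plate 0 c [ 0.5313 -0.3081] size xy-mm [186.4  93.5] ang 85.6 z 0.0188 1861
plate 1 c [ 0.5285 -0.3067] size xy-mm [190.6  90.9] ang 85.29 z 0.02 1078
plate 2 c [ 0.5304 -0.3068] size xy-mm [190.4  95.4] ang 85.6 z 0.0192 2939
mat 0 c [0.5979 0.2899] size xy-mm [180.2 107.7] ang 87.66 z 0.0025 3258
mat 1 c [0.596  0.2918] size xy-mm [178.6 105.3] ang 87.66 z 0.0046 5772
mat 2 c [0.5976 0.2905] size xy-mm [181.3 108.4] ang 87.76 z 0.004 9030
steel rim 0 c [0.4228 0.2973] size xy-mm [116.6 167.1] ang 4.68 z 0.0099 407
steel rim 1 c [0.4213 0.2982] size xy-mm [114.1 165. ] ang 4.64 z 0.012 1084
steel rim 2 c [0.4226 0.2973] size xy-mm [116.9 167. ] ang 4.76 z 0.0114 1491
tray 0 c [0.5442 0.0398] size xy-mm [210.4 180.2] ang 81.14 z 0.0036 4378
tray 1 c [0.5428 0.0404] size xy-mm [205.5 174.8] ang 81.87 z 0.0053 4636
tray 2 c [0.5403 0.0371] size xy-mm [216.4 186.1] ang 81.87 z 0.0047 9014
bottle body 0 [ 0.4892 -0.0124  0.027 ] mean [ 0.5107 -0.0157  0.0582] 518
bottle body 1 [ 0.4885 -0.0115  0.0269] mean [0.4738 0.0041 0.0595] 500
bottle body 2 [ 0.4888 -0.0121  0.0274] mean [ 0.4926 
[... 791 characters left out ...]
 side 2 [ 0.5332 -0.2862  0.0293] mean [ 0.5457 -0.2802  0.0316] 161
finv cover 0 [ 0.5174 -0.2909  0.045 ] mean [ 0.5478 -0.2919  0.0455] 216
finv cover 1 [ 0.5517 -0.2966  0.0494] mean [ 0.5231 -0.2729  0.0457] 143
finv cover 2 [ 0.5297 -0.2911  0.0357] mean [ 0.538  -0.2843  0.0456] 359
nextv side 0 [0.5589 0.0066 0.0293] mean [ 0.5792 -0.001   0.036 ] 126
nextv side 1 [0.558  0.0035 0.0336] mean [0.5577 0.0165 0.0348] 19
nextv side 2 [0.5552 0.006  0.0324] mean [0.5764 0.0013 0.0358] 145
nextv dome 0 [0.5624 0.0074 0.018 ] mean [0.5635 0.0083 0.0483] 405
nextv dome 1 [0.4638 0.0281 0.1056] mean [0.5672 0.0095 0.0497] 170
nextv dome 2 [0.5615 0.0087 0.0178] mean [0.5646 0.0087 0.0487] 575
```

```bash
cat > go.py <<'E'
"go.py 'x y z yaw' ... : chained; prints offset & turn numbers for each leg from the pose before it"
import sys
from h import *
o,R=tool();p=np.array(o["position"])
print('now',np.round(p,4),'yaw',round(np.degrees(np.arctan2(R[1,0],R[0,0])),2),'tilt',np.round(R[:,1],3),'F',np.round(o["ft_force"],1),'grip',round(float(o["grip_width"]),3),'t',round(float(o["clock"]),2))
for a in sys.argv[1:]:
    x,y,z,w=map(float,a.split());c,s=np.cos(np.radians(w)),np.sin(np.radians(w))
    R2=np.array([[c,0,-s],[s,0,c],[0,-1,0]]);q=np.array([x,y,z])
    print(a,'offset',np.round(R.T@(q-p)/.2,3).tolist(),'turn',np.round(np.degrees(Ro.from_matrix(R.T@R2).as_rotvec())/45,3).tolist(),'dist',round(np.linalg.norm(q-p),3));p,R=q,R2
E
python3 go.py '.39 -.43 .21 -36' '.534 -.287 .16 -4.4'
```

```text
now [ 0.25   -0.5724  0.2105] yaw -66.41 tilt [-0.001  0.001 -1.   ] F [-0.7 -0.9 -0.1] grip 1.003 t 0.1
.39 -.43 .21 -36 offset [-0.373, 0.003, 0.927] turn [-0.0, -0.676, -0.002] dist 0.2
.534 -.287 .16 -4.4 offset [0.162, 0.25, 1.002] turn [0.0, -0.702, 0.0] dist 0.209
```

```bash
python3 -m pendant '{"offset":[[-0.1,0,0.25],[-0.2,0,0.5],[-0.3,0,0.75],[-0.373,0,0.927],[-0.373,0,0.927]],"turn":[[0,-0.2,0],[0,-0.4,0],[0,-0.6,0],[0,-0.676,0],[0,-0.676,0]]}' 100
python3 -m pendant '{"offset":[[0.04,0.06,0.25],[0.08,0.12,0.5],[0.12,0.18,0.75],[0.162,0.25,1],[0.162,0.25,1],[0.162,0.25,1]],"turn":[[0,-0.2,0],[0,-0.4,0],[0,-0.6,0],[0,-0.7,0],[0,-0.7,0],[0,-0.7,0]]}'
cat > look.py <<'E'
import sys
from h import *
p,w=cloud("wrist");np.savez('/tmp/w.npz',p=p,w=w);cv2.imwrite(f'pics/{sys.argv[1]}.png',p[:,:,::-1])
def fit(z0,z1,x,y,r=.05):
    m=(w[...,2]>z0)&(w[...,2]<z1)&(np.hypot(w[...,0]-x,w[...,1]-y)<r);q=w[m]
    (a,b),rr=cv2.minEnclosingCircle(q[:,:2].astype(np.float32));print(len(q),'mean',np.round(q.mean(0),4),'enc',np.round([a,b,rr],4))
for a in sys.argv[2:]: fit(*map(float,a.split()))
E
python3 look.py w1 '.062 .072 .534 -.287' '.054 .075 .534 -.287 .031'; python3 go.py
```

```text
clock: 0.72
position: [0.3928, -0.4267, 0.2104]
ee_rot: [-0.672, 0.216, -0.216, 0.674]
ft_force: [-0.8, -0.2, -0.1]
grip_width: 0.999
clock: 1.48
position: [0.5348, -0.2842, 0.1604]
ee_rot: [-0.706, 0.026, -0.026, 0.707]
ft_force: [-0.6, -0.3, -0.7]
grip_width: 1.002
670 mean [ 0.5338 -0.2853  0.0642] enc [ 0.5333 -0.2856  0.0165]
3094 mean [ 0.5339 -0.2842  0.0599] enc [ 0.5342 -0.2876  0.0305]
now [ 0.5346 -0.2847  0.1607] yaw -4.29 tilt [-0.001  0.002 -1.   ] F [-1.  -0.4 -0.9] grip 0.997 t 1.52
```

View pics/w1.png

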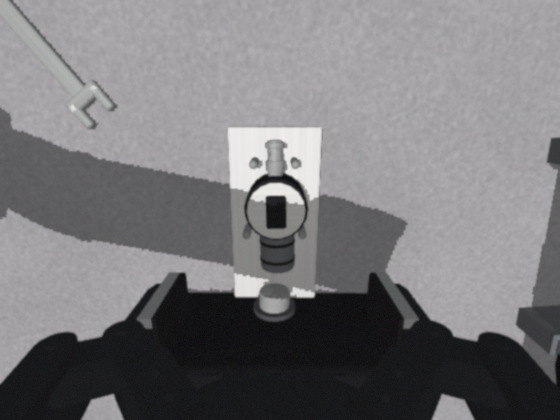

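```bash
cp /tmp/w.npz /tmp/w1.npz; python3 go.py '.5338 -.286 .024 -4.4' '.5338 -.286 .16 -4.4'; python3 - <<'E'
import numpy as np
z=np.load('/tmp/w1.npz');w=z['w']
c,s=np.cos(np.radians(-4.4)),np.sin(np.radians(-4.4));d=w[...,:2]-[.534,-.286];X=d[...,0]*c+d[...,1]*s;Y=-d[...,0]*s+d[...,1]*c
for px,py in[(27,-30),(-27,-30),(19,38),(-19,38)]:
    m=(np.hypot(X*1e3-px,Y*1e3-py)<11)&(w[...,2]>.043)&(w[...,2]<.054);m&=(np.hypot(X,Y)>.033)
    print(px,py,m.sum(),np.round([X[m].mean()*1e3,Y[m].mean()*1e3,w[m][:,2].mean()*1e3],1) if m.any() else '')
m=(w[...,2]>.015)&(w[...,2]<.025)&(abs(Y-.06)<.006)&(abs(X)<.055);print('plate x',np.percentile(X[m],[0.5,99.5]))
m=(w[...,2]>.015)&(w[...,2]<.025)&(abs(X)<.035)&(Y>.05)&(Y<.09);print('plate y end',np.percentile(Y[m],99.5))
E
```

```text
now [ 0.5346 -0.2847  0.1607] yaw -4.29 tilt [-0.001  0.002 -1.   ] F [-1.  -0.4 -0.9] grip 0.997 t 1.52
.5338 -.286 .024 -4.4 offset [-0.003, 0.684, -0.008] turn [-0.002, 0.002, -0.001] dist 0.137
.5338 -.286 .16 -4.4 offset [0.0, -0.68, 0.0] turn [0.0, 0.0, 0.0] dist 0.136
27 -30 52 [ 24.4 -28.4  45.1]
-27 -30 47 [-28.6 -28.3  45.2]
19 38 59 [16.9 39.3 45.1]
-19 38 59 [-20.8  39.3  45.2]
plate x [-0.04636967  0.04233152]
plate y end 0.07097593123691101
```

```bash
python3 -m pendant '{"offset":[[0,0.2,-0.008],[-0.003,0.4,-0.008],[-0.003,0.58,-0.008],[-0.003,0.684,-0.008],[-0.003,0.684,-0.008],[-0.003,0.684,-0.008]],"turn":[[0,0,0],[0,0,0],[0,0,0],[0,0,0],[0,0,0],[0,0,0]]}' 100 50
python3 -m pendant '{"offset":[[0,0,0],[0,0,0],[0,0,0],[0,0,0],[0,0,0],[0,0,0]],"turn":[[0,0,0],[0,0,0],[0,0,0],[0,0,0],[0,0,0],[0,0,0]]}' 0 50
python3 go.py '.5338 -.286 .12 -4.4' '.48 -.1 .18 -2' '.45 .1 .18 1' '.4215 .297 .1 4.7'
```

```text
clock: 2.28
position: [0.5346, -0.2869, 0.0255]
ee_rot: [-0.706, 0.026, -0.027, 0.707]
ft_force: [-0.4, -0.9, 0.7]
grip_width: 0.999
clock: 3.02
position: [0.5352, -0.2874, 0.0275]
ee_rot: [0.707, -0.026, 0.028, -0.706]
ft_force: [-4.7, 1.6, 12.6]
grip_width: 0.644
now [ 0.5352 -0.2874  0.0275] yaw -4.34 tilt [ 0.003 -0.001 -1.   ] F [-4.7  1.6 12.6] grip 0.644 t 3.02
.5338 -.286 .12 -4.4 offset [-0.006, -0.462, 0.006] turn [0.001, 0.001, 0.003] dist 0.092
.48 -.1 .18 -2 offset [-0.34, -0.3, 0.907] turn [0.0, -0.053, 0.0] dist 0.203
.45 .1 .18 1 offset [-0.185, 0.0, 0.994] turn [0.0, -0.067, 0.0] dist 0.202
.4215 .297 .1 4.7 offset [-0.125, 0.4, 0.987] turn [0.0, -0.082, 0.0] dist 0.215
```

```bash
python3 -m pendant '{"offset":[[0,-0.06,0],[0,-0.15,0],[0,-0.3,0],[0,-0.46,0],[0,-0.46,0]],"turn":[[0,0,0],[0,0,0],[0,0,0],[0,0,0],[0,0,0]]}'
python3 look.py w2; python3 go.py '.48 -.1 .17 -2' '.45 .1 .17 1' '.4215 .297 .1 4.7'
```

```text
clock: 3.65
position: [0.5367, -0.288, 0.1232]
ee_rot: [0.708, -0.024, 0.03, -0.705]
ft_force: [-0.0, 0.1, -3.1]
grip_width: 0.638
now [ 0.5356 -0.2877  0.1211] yaw -4.34 tilt [ 0.005 -0.002 -1.   ] F [-0.2  0.5 -2.7] grip 0.642 t 3.7
.48 -.1 .17 -2 offset [-0.347, -0.248, 0.914] turn [0.003, -0.052, 0.006] dist 0.202
.45 .1 .17 1 offset [-0.185, 0.0, 0.994] turn [0.0, -0.067, 0.0] dist 0.202
.4215 .297 .1 4.7 offset [-0.125, 0.35, 0.987] turn [0.0, -0.082, 0.0] dist 0.211
```

View pics/w2.png

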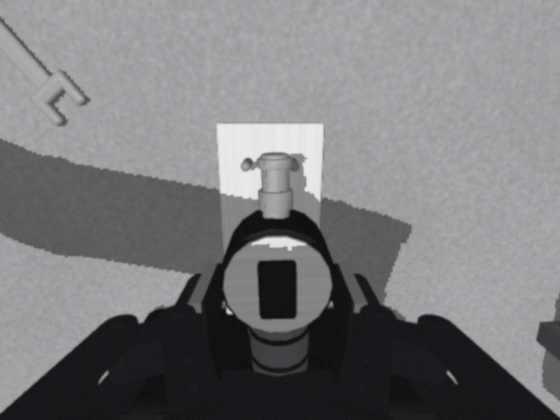

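```bash
python3 -m pendant '{"offset":[[-0.04,-0.06,0.1],[-0.1,-0.12,0.28],[-0.18,-0.2,0.48],[-0.26,-0.248,0.7],[-0.347,-0.248,0.914],[-0.347,-0.248,0.914]],"turn":[[0,-0.02,0],[0,-0.05,0],[0,-0.05,0],[0,-0.05,0],[0,-0.05,0],[0,-0.05,0]]}'
python3 -m pendant '{"offset":[[-0.03,0,0.15],[-0.07,0,0.37],[-0.11,0,0.6],[-0.15,0,0.82],[-0.185,0,0.994],[-0.185,0,0.994]],"turn":[[0,-0.02,0],[0,-0.04,0],[0,-0.06,0],[0,-0.067,0],[0,-0.067,0],[0,-0.067,0]]}'
python3 -m pendant '{"offset":[[-0.02,0.05,0.15],[-0.04,0.12,0.37],[-0.07,0.2,0.6],[-0.1,0.3,0.82],[-0.125,0.35,0.987],[-0.125,0.35,0.987],[-0.125,0.35,0.987]],"turn":[[0,-0.02,0],[0,-0.04,0],[0,-0.06,0],[0,-0.08,0],[0,-0.082,0],[0,-0.082,0],[0,-0.082,0]]}'
python3 look.py w3; python3 go.py '.4215 .297 .011 4.7'
python3 - <<'E'
from h import *
w=np.load('/tmp/w.npz')['w']
m=(w[...,2]>.008)&(w[...,2]<.017)&(w[...,0]>.33)&(w[...,0]<.5)&(w[...,1]>.18)&(w[...,1]<.42);q=w[m];print(len(q),q.min(0),q.max(0));print(cv2.minAreaRect((q[:,:2]*1000).astype(np.float32)))
E
```

```text
clock: 4.45
position: [0.4789, -0.0965, 0.1694]
ee_rot: [0.708, -0.01, 0.012, -0.706]
ft_force: [-0.1, -0.5, -2.0]
grip_width: 0.643
clock: 5.2
position: [0.4475, 0.1055, 0.1683]
ee_rot: [0.708, 0.01, -0.008, -0.707]
ft_force: [0.5, -1.0, -1.7]
grip_width: 0.644
clock: 6.08
position: [0.4183, 0.3005, 0.0973]
ee_rot: [0.707, 0.032, -0.031, -0.706]
ft_force: [-0.4, -0.3, -2.2]
grip_width: 0.642
now [0.4185 0.3004 0.0976] yaw 5.03 tilt [ 0.003 -0.002 -1.   ] F [ 0.6  0.1 -1.7] grip 0.645 t 6.12
.4215 .297 .011 4.7 offset [0.012, 0.433, -0.017] turn [0.003, 0.007, 0.003] dist 0.087
1951 [0.33004726 0.2060059  0.00800332] [0.48090874 0.38378823 0.01534803]
((400.70550537109375, 294.9351806640625), (154.66209411621094, 166.57179260253906), 4.4449849128723145)
```

View pics/w3.png

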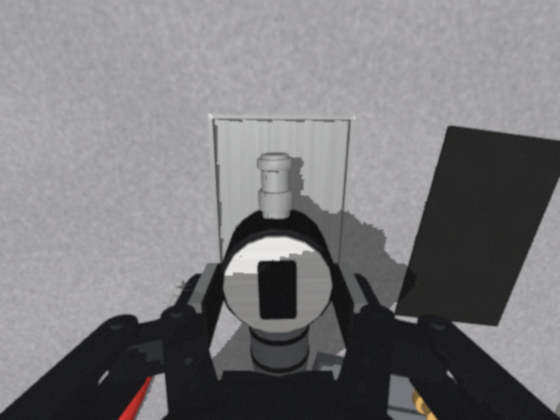

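```bash
python3 -m pendant '{"offset":[[0.012,0.12,-0.012],[0.015,0.25,-0.012],[0.015,0.34,-0.012],[0.015,0.4,-0.012],[0.015,0.425,-0.012],[0.015,0.43,-0.012],[0.015,0.43,-0.012]],"turn":[[0,0.007,0],[0,0.007,0],[0,0.007,0],[0,0.007,0],[0,0.007,0],[0,0.007,0],[0,0.007,0]]}'
python3 go.py '.4215 .297 .0105 4.7'
```

```text
clock: 7.0
position: [0.4223, 0.2984, 0.0122]
ee_rot: [0.707, 0.03, -0.028, -0.706]
ft_force: [-0.1, -0.8, -3.7]
grip_width: 0.643
now [0.4223 0.2984 0.0122] yaw 4.71 tilt [ 0.003 -0.002 -1.   ] F [-0.1 -0.8 -3.7] grip 0.643 t 7.0
.4215 .297 .0105 4.7 offset [-0.004, 0.008, -0.006] turn [0.003, 0.0, 0.004] dist 0.002
```

```bash
python3 -m pendant '{"offset":[[0,0.006,0],[0,0.012,0],[0,0.012,0]],"turn":[[0,0,0],[0,0,0],[0,0,0]]}'
python3 -m pendant '{"offset":[[0,0,0],[0,0,0],[0,0,0]],"turn":[[0,0,0],[0,0,0],[0,0,0]]}' 76
python3 -m pendant '{"offset":[[0,-0.15,0],[0,-0.4,0],[0,-0.65,0],[0,-0.8,0]],"turn":[[0,0,0],[0,0,0],[0,0,0],[0,0,0]]}'
python3 look.py w4; python3 go.py '.46 .17 .2 -2' '.4995 .059 .17 -8.4' '.4995 .059 .072 -8.4'
```

```text
clock: 7.38
position: [0.4226, 0.2987, 0.0106]
ee_rot: [0.707, 0.031, -0.028, -0.706]
ft_force: [-2.2, -2.8, 7.6]
grip_width: 0.642
clock: 7.75
position: [0.4227, 0.2987, 0.0106]
ee_rot: [0.707, 0.031, -0.028, -0.706]
ft_force: [-0.7, 0.1, 0.3]
grip_width: 0.762
clock: 8.25
position: [0.4224, 0.2995, 0.1731]
ee_rot: [0.707, 0.031, -0.027, -0.706]
ft_force: [0.9, -0.8, 0.1]
grip_width: 0.759
now [0.4234 0.3006 0.1761] yaw 4.73 tilt [ 0.01   0.001 -1.   ] F [1.3 2.2 3.5] grip 0.762 t 8.3
.46 .17 .2 -2 offset [0.129, -0.118, -0.666] turn [-0.001, 0.15, 0.012] dist 0.138
.4995 .059 .17 -8.4 offset [0.217, 0.15, -0.548] turn [0.0, 0.142, 0.0] dist 0.122
.4995 .059 .072 -8.4 offset [0.0, 0.49, 0.0] turn [0.0, 0.0, 0.0] dist 0.098
```

View pics/w4.png

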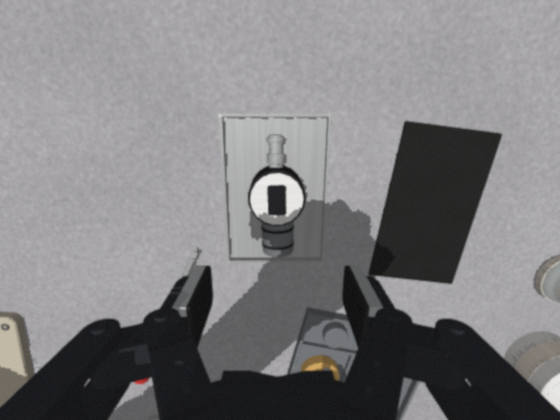

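```bash
python3 -m pendant '{"offset":[[0.04,-0.04,-0.2],[0.09,-0.08,-0.45],[0.129,-0.118,-0.666],[0.129,-0.118,-0.666],[0.129,-0.118,-0.666]],"turn":[[0,0.05,0],[0,0.1,0],[0,0.15,0.01],[0,0.15,0.01],[0,0.15,0.01]]}' 100
python3 -m pendant '{"offset":[[0.06,0.04,-0.15],[0.14,0.1,-0.35],[0.217,0.15,-0.548],[0.217,0.15,-0.548],[0.217,0.15,-0.548]],"turn":[[0,0.05,0],[0,0.1,0],[0,0.142,0],[0,0.142,0],[0,0.142,0]]}'
python3 look.py w5 '.1 .115 .4995 .059'; python3 go.py '.4995 .059 .071 -8.4'
```

```text
clock: 8.93
position: [0.4596, 0.1705, 0.1998]
ee_rot: [-0.707, 0.012, -0.013, 0.707]
ft_force: [-0.3, 0.3, 0.8]
grip_width: 1.001
clock: 9.55
position: [0.499, 0.0604, 0.1694]
ee_rot: [-0.705, 0.051, -0.052, 0.706]
ft_force: [0.0, 0.5, -0.0]
grip_width: 1.003
3448 mean [0.5    0.0606 0.1061] enc [0.4997 0.0588 0.0276]
now [0.499  0.0608 0.1697] yaw -8.26 tilt [ 0.002  0.001 -1.   ] F [-0.5  0.9  0.1] grip 1.002 t 9.6
.4995 .059 .071 -8.4 offset [0.003, 0.493, -0.009] turn [-0.002, 0.003, 0.002] dist 0.099
```

View pics/w5.png

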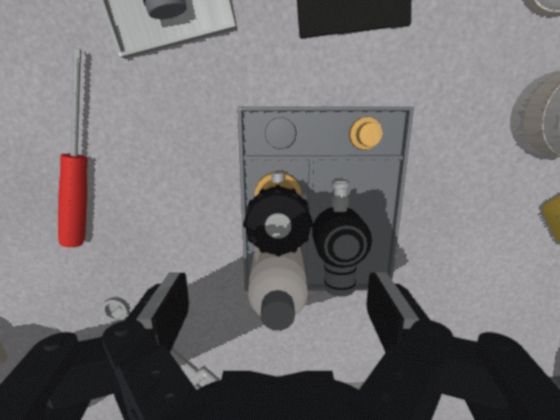

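Reducer wheel at px (278,222) is centred and the bottle is below it at (278,300). Descend, grip and lift.

```bash
python3 -m pendant '{"offset":[[0.003,0.15,-0.009],[0.003,0.35,-0.009],[0.003,0.46,-0.009],[0.003,0.493,-0.009],[0.003,0.493,-0.009]],"turn":[[0,0,0],[0,0,0],[0,0,0],[0,0,0],[0,0,0]]}' 100 60
python3 -m pendant '{"offset":[[0,0,0],[0,0,0],[0,0,0],[0,0,0],[0,0,0],[0,0,0]],"turn":[[0,0,0],[0,0,0],[0,0,0],[0,0,0],[0,0,0],[0,0,0]]}' 0 60
python3 go.py
python3 -m pendant '{"offset":[[0,-0.04,0],[0,-0.12,0],[0,-0.25,0],[0,-0.4,0],[0,-0.5,0],[0,-0.5,0]],"turn":[[0,0,0],[0,0,0],[0,0,0],[0,0,0],[0,0,0],[0,0,0]]}'
python3 go.py '.55 .2 .172 -5' '.5985 .336 .12 -2.3' '.5985 .336 .071 -2.3'
```

```text
clock: 10.22
position: [0.4997, 0.0599, 0.0716]
ee_rot: [-0.705, 0.05, -0.051, 0.706]
ft_force: [0.3, 0.8, -0.4]
grip_width: 0.999
clock: 10.98
position: [0.5004, 0.0602, 0.073]
ee_rot: [-0.705, 0.049, -0.052, 0.706]
ft_force: [-4.6, 0.0, 11.4]
grip_width: 0.576
now [0.5004 0.0602 0.073 ] yaw -8.18 tilt [ 0.004  0.002 -1.   ] F [-4.6  0.  11.4] grip 0.576 t 10.97
clock: 11.72
position: [0.5009, 0.0602, 0.1749]
ee_rot: [-0.705, 0.048, -0.053, 0.706]
ft_force: [0.2, 0.4, -4.8]
grip_width: 0.569
now [0.5009 0.0602 0.1749] yaw -8.19 tilt [ 0.007  0.001 -1.   ] F [ 0.2  0.4 -4.8] grip 0.569 t 11.72
.55 .2 .172 -5 offset [0.143, 0.017, 0.727] turn [-0.003, -0.071, 0.008] dist 0.148
.5985 .336 .12 -2.3 offset [0.182, 0.26, 0.699] turn [0.0, -0.06, 0.0] dist 0.153
.5985 .336 .071 -2.3 offset [0.0, 0.245, 0.0] turn [0.0, 0.0, 0.0] dist 0.049
```

```bash
python3 -m pendant '{"offset":[[0.015,0,0.07],[0.04,0.01,0.2],[0.07,0.015,0.36],[0.1,0.017,0.52],[0.13,0.017,0.66],[0.143,0.017,0.727],[0.143,0.017,0.727]],"turn":[[0,0,0],[0,-0.03,0],[0,-0.05,0],[0,-0.07,0],[0,-0.07,0],[0,-0.07,0],[0,-0.07,0]]}'
python3 -m pendant '{"offset":[[0.015,0,0.07],[0.05,0.03,0.2],[0.09,0.08,0.36],[0.13,0.15,0.52],[0.165,0.22,0.65],[0.182,0.26,0.699],[0.182,0.26,0.699],[0.182,0.26,0.699]],"turn":[[0,0,0],[0,-0.03,0],[0,-0.05,0],[0,-0.06,0],[0,-0.06,0],[0,-0.06,0],[0,-0.06,0],[0,-0.06,0]]}'
python3 go.py '.5985 .336 .076 -2.3' '.5985 .336 .073 -2.3'
```

```text
clock: 12.6
position: [0.5495, 0.2011, 0.1713]
ee_rot: [-0.706, 0.029, -0.032, 0.707]
ft_force: [-0.2, -0.9, -5.5]
grip_width: 0.576
clock: 13.6
position: [0.5985, 0.3361, 0.1205]
ee_rot: [-0.706, 0.012, -0.016, 0.707]
ft_force: [0.2, -0.7, -4.4]
grip_width: 0.575
now [0.5985 0.3361 0.1205] yaw -2.32 tilt [ 0.006  0.001 -1.   ] F [ 0.2 -0.7 -4.4] grip 0.575 t 13.6
.5985 .336 .076 -2.3 offset [-0.002, 0.222, -0.001] turn [-0.002, -0.0, 0.008] dist 0.044
.5985 .336 .073 -2.3 offset [0.0, 0.015, 0.0] turn [0.0, 0.0, 0.0] dist 0.003
```

```bash
python3 -m pendant '{"offset":[[0,0.06,0],[0,0.14,0],[0,0.19,0],[0,0.22,0],[0,0.23,0],[0,0.238,0],[0,0.238,0]],"turn":[[0,0,0.006],[0,0,0.006],[0,0,0.006],[0,0,0.006],[0,0,0.006],[0,0,0.006],[0,0,0.006]]}'
```

```text
clock: 14.48
position: [0.599, 0.3365, 0.0734]
ee_rot: [-0.706, 0.014, -0.015, 0.708]
ft_force: [-0.5, 0.8, -2.3]
grip_width: 0.577
```

```bash
python3 -m pendant '{"offset":[[0,0.006,0],[0,0.006,0]],"turn":[[0,0,0],[0,0,0]]}'
python3 -m pendant '{"offset":[[0,0,0],[0,0,0],[0,0,0],[0,0,0]],"turn":[[0,0,0],[0,0,0],[0,0,0],[0,0,0]]}' 100
python3 -m pendant '{"offset":[[0,-0.2,0],[0,-0.4,0],[0,-0.55,0],[0,-0.55,0]],"turn":[[0,0,0],[0,0,0],[0,0,0],[0,0,0]]}'
python3 look.py w6 '.1 .115 .5985 .336'; python3 go.py '.545 .16 .18 -5' '.4889 -.012 .17 -8.4' '.4889 -.012 .056 -8.4'
```

```text
clock: 14.72
position: [0.5991, 0.337, 0.0733]
ee_rot: [-0.706, 0.013, -0.015, 0.708]
ft_force: [-3.1, -1.2, 6.1]
grip_width: 0.577
clock: 15.22
position: [0.5991, 0.337, 0.0733]
ee_rot: [-0.706, 0.013, -0.015, 0.708]
ft_force: [-0.4, -0.1, -0.5]
grip_width: 1.002
clock: 15.72
position: [0.5997, 0.3376, 0.1861]
ee_rot: [-0.705, 0.012, -0.017, 0.709]
ft_force: [-0.4, 0.4, -0.9]
grip_width: 1.0
3033 mean [0.5987 0.3371 0.1061] enc [0.5985 0.3353 0.0276]
now [0.5991 0.337  0.1841] yaw -2.3 tilt [ 0.004  0.004 -1.   ] F [ 0.7 -0.1  0. ] grip 0.998 t 15.78
.545 .16 .18 -5 offset [-0.235, 0.016, -0.895] turn [-0.005, 0.06, 0.005] dist 0.185
.4889 -.012 .17 -8.4 offset [-0.204, 0.05, -0.881] turn [0.0, 0.076, 0.0] dist 0.181
.4889 -.012 .056 -8.4 offset [0.0, 0.57, 0.0] turn [0.0, 0.0, 0.0] dist 0.114
```

View pics/w6.png

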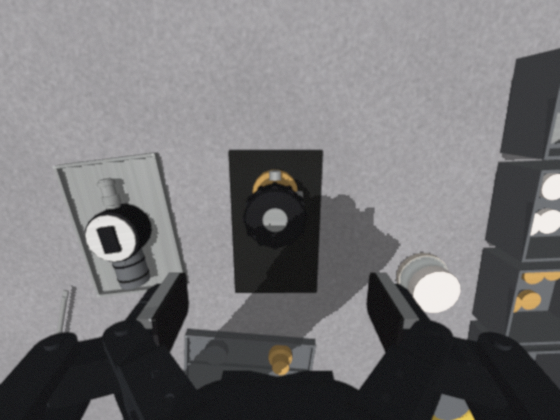

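Reducer stands upright on the mat (275,215). Now the bottle.

```bash
python3 -m pendant '{"offset":[[-0.07,0,-0.28],[-0.14,0.01,-0.56],[-0.2,0.016,-0.8],[-0.235,0.016,-0.895],[-0.235,0.016,-0.895]],"turn":[[0,0.03,0],[0,0.06,0],[0,0.06,0],[0,0.06,0],[0,0.06,0]]}' 100
python3 -m pendant '{"offset":[[-0.07,0,-0.28],[-0.14,0.02,-0.56],[-0.19,0.04,-0.8],[-0.204,0.05,-0.881],[-0.204,0.05,-0.881],[-0.204,0.05,-0.881]],"turn":[[0,0.03,0],[0,0.06,0],[0,0.076,0],[0,0.076,0],[0,0.076,0],[0,0.076,0]]}'
python3 look.py w7 '.112 .13 .489 -.012'; python3 go.py '.4889 -.012 .056 -8.4'
```

```text
clock: 16.4
position: [0.5447, 0.1579, 0.1791]
ee_rot: [-0.706, 0.031, -0.033, 0.707]
ft_force: [-0.6, 0.2, -0.5]
grip_width: 0.999
clock: 17.15
position: [0.4886, -0.0119, 0.1684]
ee_rot: [-0.704, 0.051, -0.053, 0.706]
ft_force: [-1.1, -0.8, 0.1]
grip_width: 0.999
1163 mean [ 0.4892 -0.011   0.12  ] enc [ 0.4892 -0.0122  0.0142]
now [ 0.4886 -0.0119  0.1685] yaw -8.44 tilt [ 0.003  0.003 -1.   ] F [ 0.1  0.3 -0.5] grip 0.999 t 17.2
.4889 -.012 .056 -8.4 offset [-0.0, 0.562, -0.002] turn [-0.004, -0.001, 0.004] dist 0.112
```

```bash
python3 -m pendant '{"offset":[[0,0.18,0],[0,0.38,0],[0,0.5,0],[0,0.548,0],[0,0.548,0]],"turn":[[0,0,0],[0,0,0],[0,0,0],[0,0,0],[0,0,0]]}' 100 40
python3 -m pendant '{"offset":[[0,0,0],[0,0,0],[0,0,0],[0,0,0],[0,0,0],[0,0,0]],"turn":[[0,0,0],[0,0,0],[0,0,0],[0,0,0],[0,0,0],[0,0,0]]}' 0 40
python3 -m pendant '{"offset":[[0,-0.04,0],[0,-0.12,0],[0,-0.25,0],[0,-0.4,0],[0,-0.5,0],[0,-0.5,0]],"turn":[[0,0,0],[0,0,0],[0,0,0],[0,0,0],[0,0,0],[0,0,0]]}'
python3 go.py '.535 .11 .16 -5' '.595 .249 .11 -2.3' '.595 .249 .06 -2.3'
```

```text
clock: 17.82
position: [0.4891, -0.0107, 0.0589]
ee_rot: [-0.704, 0.051, -0.053, 0.707]
ft_force: [-0.8, -1.1, 0.3]
grip_width: 1.004
clock: 18.58
position: [0.4899, -0.0107, 0.0603]
ee_rot: [-0.704, 0.05, -0.053, 0.706]
ft_force: [-3.0, 0.8, 10.2]
grip_width: 0.604
clock: 19.32
position: [0.4904, -0.011, 0.1623]
ee_rot: [-0.704, 0.049, -0.054, 0.706]
ft_force: [0.3, 0.1, -3.9]
grip_width: 0.6
now [ 0.4904 -0.011   0.1623] yaw -8.38 tilt [ 0.008  0.002 -1.   ] F [ 0.3  0.1 -3.9] grip 0.6 t 19.32
.535 .11 .16 -5 offset [0.132, 0.015, 0.631] turn [-0.004, -0.075, 0.01] dist 0.129
.595 .249 .11 -2.3 offset [0.238, 0.25, 0.719] turn [0.0, -0.06, 0.0] dist 0.159
.595 .249 .06 -2.3 offset [0.0, 0.25, 0.0] turn [0.0, 0.0, 0.0] dist 0.05
```

```bash
python3 -m pendant '{"offset":[[0.015,0,0.07],[0.04,0.01,0.2],[0.07,0.015,0.36],[0.1,0.015,0.5],[0.132,0.015,0.631],[0.132,0.015,0.631]],"turn":[[0,0,0],[0,-0.03,0],[0,-0.05,0],[0,-0.07,0],[0,-0.075,0],[0,-0.075,0]]}'
python3 -m pendant '{"offset":[[0.02,0,0.07],[0.07,0.03,0.2],[0.12,0.08,0.36],[0.17,0.15,0.52],[0.22,0.22,0.66],[0.238,0.25,0.719],[0.238,0.25,0.719],[0.238,0.25,0.719]],"turn":[[0,0,0],[0,-0.03,0],[0,-0.05,0],[0,-0.06,0],[0,-0.06,0],[0,-0.06,0],[0,-0.06,0],[0,-0.06,0]]}'
python3 -m pendant '{"offset":[[0,0.06,0],[0,0.14,0],[0,0.2,0],[0,0.235,0],[0,0.245,0],[0,0.248,0],[0,0.248,0]],"turn":[[0,0,0.006],[0,0,0.006],[0,0,0.006],[0,0,0.006],[0,0,0.006],[0,0,0.006],[0,0,0.006]]}'
```

```text
clock: 20.08
position: [0.5345, 0.1137, 0.159]
ee_rot: [-0.705, 0.027, -0.032, 0.708]
ft_force: [0.2, -0.7, -2.9]
grip_width: 0.596
clock: 21.08
position: [0.5945, 0.2521, 0.1105]
ee_rot: [-0.706, 0.011, -0.016, 0.708]
ft_force: [0.4, -0.4, -2.6]
grip_width: 0.599
clock: 21.95
position: [0.5951, 0.2524, 0.0613]
ee_rot: [-0.705, 0.012, -0.014, 0.708]
ft_force: [-0.2, -0.5, -2.6]
grip_width: 0.599
```

```bash
python3 -m pendant '{"offset":[[0,0.005,0],[0,0.009,0],[0,0.009,0]],"turn":[[0,0,0],[0,0,0],[0,0,0]]}'
python3 -m pendant '{"offset":[[0,0,0],[0,0,0],[0,0,0],[0,0,0]],"turn":[[0,0,0],[0,0,0],[0,0,0],[0,0,0]]}' 100
python3 -m pendant '{"offset":[[0,-0.2,0],[0,-0.4,0],[0,-0.55,0],[0,-0.55,0]],"turn":[[0,0,0],[0,0,0],[0,0,0],[0,0,0]]}'
python3 look.py w8 '.112 .13 .595 .25' '.098 .115 .5985 .336'; python3 go.py '.575 .13 .18 -5' '.56 .006 .15 -8.4'
```

```text
clock: 22.32
position: [0.5953, 0.2529, 0.0605]
ee_rot: [-0.705, 0.012, -0.015, 0.709]
ft_force: [-2.2, -0.6, 4.7]
grip_width: 0.6
clock: 22.82
position: [0.5953, 0.2529, 0.0605]
ee_rot: [-0.705, 0.012, -0.015, 0.709]
ft_force: [-0.2, -0.7, -0.9]
grip_width: 0.998
clock: 23.32
position: [0.596, 0.2532, 0.1731]
ee_rot: [-0.705, 0.01, -0.016, 0.709]
ft_force: [0.2, -1.0, -0.1]
grip_width: 0.998
1110 mean [0.5947 0.2522 0.12  ] enc [0.5947 0.2509 0.014 ]
4552 mean [0.5986 0.3359 0.1063] enc [0.5987 0.3353 0.0276]
now [0.5953 0.2526 0.1712] yaw -2.13 tilt [ 0.006  0.005 -1.   ] F [-0.4  1.  -0.6] grip 1.001 t 23.38
.575 .13 .18 -5 offset [-0.078, -0.048, -0.616] turn [-0.007, 0.064, 0.007] dist 0.125
.56 .006 .15 -8.4 offset [-0.021, 0.15, -0.624] turn [0.0, 0.076, 0.0] dist 0.128
```

Both stand upright (top heights .120 and .106). Now over the next valve.

```bash
python3 -m pendant '{"offset":[[-0.03,-0.03,-0.25],[-0.06,-0.048,-0.5],[-0.078,-0.048,-0.616],[-0.078,-0.048,-0.616]],"turn":[[0,0.03,0],[0,0.064,0],[0,0.064,0],[-0.006,0.064,0.006]]}' 100
python3 -m pendant '{"offset":[[-0.01,0.05,-0.25],[-0.02,0.1,-0.5],[-0.021,0.15,-0.624],[-0.021,0.15,-0.624],[-0.021,0.15,-0.624]],"turn":[[0,0.03,0],[0,0.07,0],[0,0.076,0],[0,0.076,0],[0,0.076,0]]}'
python3 look.py w9 '.037 .06 .56 .006 .031' '.047 .06 .56 .006 .031'; python3 go.py
python3 - <<'E'
from h import *
z=np.load('/tmp/w.npz');w=z['w'];p=z['p']
m=(w[...,2]>.01)&(w[...,2]<.06)&(w[...,0]>.5)&(w[...,0]<.62)
for n,(a,b) in{'port':(.032,.07),'outlet':(-.06,-.034)}.items():
    k=m&(w[...,1]-.006>a)&(w[...,1]-.006<b)&(abs(w[...,0]-.56)<.028)&(w[...,2]>.018);q=w[k];print(n,len(q),q.mean(0),np.ptp(q[:,0]),q.min(0),q.max(0))
E
```

```text
clock: 23.88
position: [0.5748, 0.127, 0.179]
ee_rot: [0.707, -0.033, 0.032, -0.706]
ft_force: [0.0, 0.2, 0.8]
grip_width: 0.999
clock: 24.5
position: [0.5593, 0.0052, 0.1489]
ee_rot: [0.705, -0.053, 0.052, -0.705]
ft_force: [-0.9, 0.7, -0.0]
grip_width: 0.998
3086 mean [0.5603 0.0096 0.0463] enc [0.5599 0.0057 0.0306]
1657 mean [0.56   0.0084 0.0498] enc [0.56   0.0085 0.0221]
now [0.5594 0.0054 0.1491] yaw -8.49 tilt [-0.001 -0.    -1.   ] F [1.  0.3 0.8] grip 0.998 t 24.55
port 561 [0.56432095 0.0527613  0.02460473] 0.019819942083174946 [0.55415946 0.03817163 0.01814384] [0.5739794  0.06720387 0.02893697]
outlet 825 [ 0.55542861 -0.04097008  0.03581834] 0.03592630326952251 [ 0.53716596 -0.05389523  0.02117499] [ 0.57309226 -0.02802891  0.04153107]
```

View pics/w9.png

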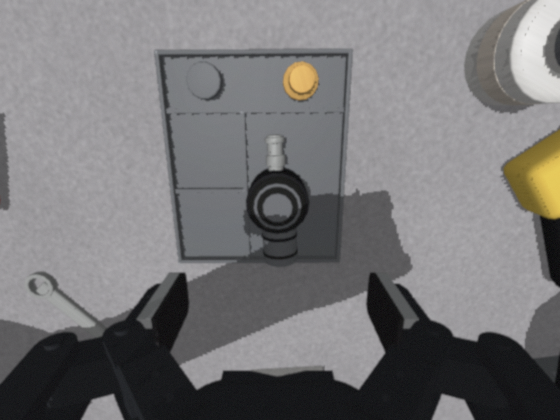

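Valve body at (277,203), port at (275,150), outlet at (280,250), so its yaw is about -5.4°. I align to that, descend and grip.

```bash
python3 go.py '.5598 .0065 .0135 -5.4'
```

```text
now [0.5594 0.0054 0.1491] yaw -8.49 tilt [-0.001 -0.    -1.   ] F [1.  0.3 0.8] grip 0.998 t 24.55
.5598 .0065 .0135 -5.4 offset [0.002, 0.678, 0.006] turn [0.0, -0.069, -0.001] dist 0.136
```

```bash
python3 -m pendant '{"offset":[[0.002,0.2,0.006],[0.002,0.42,0.006],[0.002,0.58,0.006],[0.002,0.66,0.006],[0.002,0.678,0.006],[0.002,0.678,0.006]],"turn":[[0,-0.069,0],[0,-0.069,0],[0,-0.069,0],[0,-0.069,0],[0,-0.069,0],[0,-0.069,0]]}' 100 55
python3 -m pendant '{"offset":[[0,0,0],[0,0,0],[0,0,0],[0,0,0],[0,0,0],[0,0,0]],"turn":[[0,0,0],[0,0,0],[0,0,0],[0,0,0],[0,0,0],[0,0,0]]}' 0 55
python3 go.py
python3 -m pendant '{"offset":[[0,-0.04,0],[0,-0.12,0],[0,-0.25,0],[0,-0.4,0],[0,-0.5,0],[0,-0.5,0]],"turn":[[0,0,0],[0,0,0],[0,0,0],[0,0,0],[0,0,0],[0,0,0]]}'
python3 look.py w10; python3 go.py '.545 -.15 .13 -4.4' '.532 -.2855 .085 -4.4'
python3 - <<'E'
from h import *
o,R=tool();w=np.load('/tmp/w.npz')['w'];t=(w-o['position'])@R
# valve in tool coords: port points z>30
k=(t[...,2]>.033)&(t[...,2]<.062)&(abs(t[...,0])<.03)&(t[...,1]<.02)&(t[...,1]>-.05);q=t[k];print('port tool',q.mean(0),q.max(0),len(q),'line slope x/z',np.polyfit(q[:,2],q[:,0],1))
k=(abs(t[...,2])<.035)&(abs(t[...,0])<.03)&(t[...,1]<-.025)&(t[...,1]>-.06);q=t[k];print('top',q.mean(0),q.min(0),q.max(0));k&=t[...,1]<-.036;q=t[k];print('dome',cv2.minEnclosingCircle(q[:,[0,2]].astype(np.float32)),len(q))
E
```

```text
clock: 25.3
position: [0.5606, 0.007, 0.0146]
ee_rot: [-0.706, 0.033, -0.033, 0.706]
ft_force: [-0.7, 0.1, 0.2]
grip_width: 1.005
clock: 26.05
position: [0.561, 0.0072, 0.016]
ee_rot: [0.706, -0.032, 0.034, -0.706]
ft_force: [-4.4, -0.6, 10.6]
grip_width: 0.625
now [0.561  0.0072 0.016 ] yaw -5.36 tilt [ 0.002 -0.    -1.   ] F [-4.4 -0.6 10.6] grip 0.625 t 26.05
clock: 26.8
position: [0.5619, 0.0072, 0.1176]
ee_rot: [0.707, -0.032, 0.035, -0.706]
ft_force: [-0.2, -0.5, -2.0]
grip_width: 0.628
now [0.561  0.007  0.1162] yaw -5.38 tilt [ 0.002 -0.001 -1.   ] F [-0.8  0.2 -3.6] grip 0.626 t 26.85
.545 -.15 .13 -4.4 offset [-0.006, -0.069, -0.789] turn [0.001, -0.022, 0.003] dist 0.158
.532 -.2855 .085 -4.4 offset [-0.013, 0.225, -0.68] turn [0.0, 0.0, 0.0] dist 0.143
port tool [ 0.00095519 -0.00996021  0.04689083] [ 0.00979347 -0.00097238  0.06012096] 1728 line slope x/z [0.00619098 0.00066489]
top [ 0.00045505 -0.03513441  0.00468435] [-0.02999085 -0.05999979 -0.0349923 ] [ 0.02999814 -0.02500066  0.02917192]
dome ((0.0001335909910267219, 0.003016774309799075), 0.03133909031748772) 4054
```

View pics/w10.png

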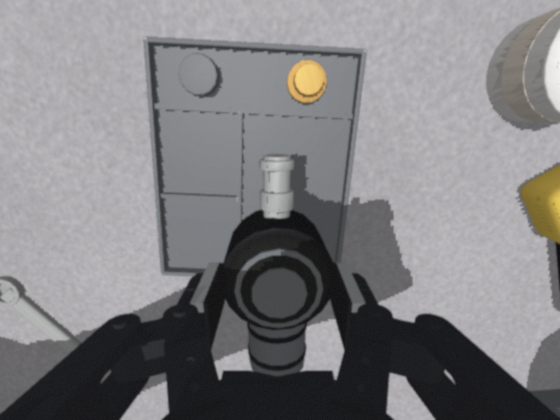

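```bash
python3 -m pendant '{"offset":[[0,-0.03,-0.08],[0,-0.06,-0.22],[-0.004,-0.069,-0.38],[-0.006,-0.069,-0.54],[-0.006,-0.069,-0.7],[-0.006,-0.069,-0.789],[-0.006,-0.069,-0.789]],"turn":[[0,0,0],[0,0,0],[0,-0.022,0],[0,-0.022,0],[0,-0.022,0],[0,-0.022,0],[0,-0.022,0]]}'
python3 -m pendant '{"offset":[[0,0.03,-0.08],[-0.005,0.08,-0.22],[-0.01,0.13,-0.36],[-0.013,0.18,-0.5],[-0.013,0.2,-0.62],[-0.013,0.2,-0.68],[-0.013,0.2,-0.68],[-0.013,0.2,-0.68]],"turn":[[0,0,0],[0,0,0],[0,0,0],[0,0,0],[0,0,0],[0,0,0],[0,0,0],[0,0,0]]}'
python3 look.py w11;python3 go.py '.533 -.286 .05 -4.4' '.533 -.286 .032 -4.4'
python3 - <<'E'
import numpy as np
w=np.load('/tmp/w.npz')['w']
c,s=np.cos(np.radians(-4.4)),np.sin(np.radians(-4.4));d=w[...,:2]-[.534,-.286];X=d[...,0]*c+d[...,1]*s;Y=-d[...,0]*s+d[...,1]*c
for yy in(.05,.064):
    m=(w[...,2]>.013)&(w[...,2]<.026)&(abs(Y-yy)<.005)&(abs(X)<.055);print('plate x',np.percentile(X[m],[0.5,99.5]),m.sum())
for px,py in[(19,38),(-19,38)]:
    m=(np.hypot(X*1e3-px,Y*1e3-py)<11)&(w[...,2]>.04)&(w[...,2]<.054);print(px,py,m.sum(),np.round([X[m].mean()*1e3,Y[m].mean()*1e3,w[m][:,2].mean()*1e3],1) if m.any() else '')
E
```

```text
clock: 27.72
position: [0.5444, -0.1514, 0.1295]
ee_rot: [0.707, -0.027, 0.028, -0.706]
ft_force: [0.6, 0.7, -2.3]
grip_width: 0.621
clock: 28.72
position: [0.5318, -0.2855, 0.09]
ee_rot: [0.707, -0.027, 0.028, -0.707]
ft_force: [0.3, 1.0, -2.1]
grip_width: 0.627
now [ 0.5318 -0.2855  0.09  ] yaw -4.43 tilt [ 0.002 -0.    -1.   ] F [-0.  -0.2 -2. ] grip 0.622 t 28.77
.533 -.286 .05 -4.4 offset [0.006, 0.2, -0.002] turn [0.0, -0.001, 0.003] dist 0.04
.533 -.286 .032 -4.4 offset [0.0, 0.09, 0.0] turn [0.0, 0.0, 0.0] dist 0.018
plate x [-0.04645404  0.04230627] 1292
plate x [-0.04634773  0.04215242] 1701
19 38 115 [16.7 39.5 44.8]
-19 38 115 [-20.7  39.6  45. ]
```

View pics/w11.png

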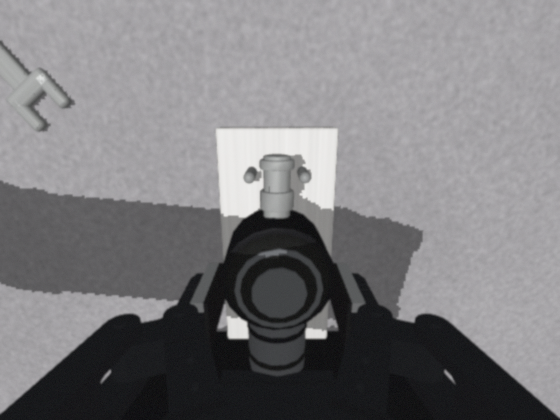

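The port (277,160) is midway between the pins (250 and 305), so I lower it straight down.

```bash
python3 -m pendant '{"offset":[[0.001,0.05,0],[0.001,0.11,0],[0.001,0.16,0],[0.001,0.2,0],[0.001,0.235,0],[0.001,0.26,0],[0.001,0.275,0],[0.001,0.28,0],[0.001,0.28,0]],"turn":[[0,0,0],[0,0,0],[0,0,0],[0,0,0],[0,0,0],[0,0,0],[0,0,0],[0,0,0],[0,0,0]]}'
```

```text
clock: 29.9
position: [0.5322, -0.2855, 0.0341]
ee_rot: [0.707, -0.027, 0.028, -0.706]
ft_force: [-0.3, 0.7, -2.2]
grip_width: 0.624
```

Free of contact so far. I lower the last 2 to 3 mm and release.

```bash
python3 -m pendant '{"offset":[[0,0.006,0],[0,0.012,0],[0,0.014,0],[0,0.014,0]],"turn":[[0,0,0],[0,0,0],[0,0,0],[0,0,0]]}'
python3 -m pendant '{"offset":[[0,0,0],[0,0,0],[0,0,0],[0,0,0]],"turn":[[0,0,0],[0,0,0],[0,0,0],[0,0,0]]}' 100
python3 -m pendant '{"offset":[[0,-0.15,0],[0,-0.35,0],[0,-0.55,0],[0,-0.65,0],[0,-0.65,0]],"turn":[[0,0,0],[0,0,0],[0,0,0],[0,0,0],[0,0,0]]}'
python3 look.py w12 '.055 .075 .533 -.286 .035' '.0665 .075 .533 -.286 .03'
python3 - <<'E'
import numpy as np
w=np.load('/tmp/w.npz')['w']
c,s=np.cos(np.radians(-4.4)),np.sin(np.radians(-4.4));d=w[...,:2]-[.534,-.286];X=d[...,0]*c+d[...,1]*s;Y=-d[...,0]*s+d[...,1]*c
for a,b,h in((.045,.058,.009),(-.06,-.04,.014)):
    m=(Y>a)&(Y<b)&(abs(X+.001)<h)&(w[...,2]>.026);print('top z',np.percentile(w[m][:,2],[5,50,98]),'x',X[m].mean())
m=np.hypot(X,Y)<.028;print('body top z max',np.percentile(w[m][:,2],[10,50,99]))
E
python3 go.py '.56 -.09 .18 -4' '.58 .1 .18 -3' '.5947 .251 .17 -2.3'
```

```text
clock: 30.4
position: [0.5323, -0.286, 0.0322]
ee_rot: [0.707, -0.027, 0.028, -0.706]
ft_force: [-3.6, -0.0, 5.0]
grip_width: 0.624
clock: 30.9
position: [0.5324, -0.2859, 0.0321]
ee_rot: [0.707, -0.026, 0.028, -0.706]
ft_force: [0.5, 0.8, 0.2]
grip_width: 1.004
clock: 31.52
position: [0.5326, -0.286, 0.163]
ee_rot: [0.707, -0.026, 0.029, -0.706]
ft_force: [-0.4, -1.0, -0.9]
grip_width: 1.002
3022 mean [ 0.532  -0.2834  0.0625] enc [ 0.531  -0.2889  0.032 ]
635 mean [ 0.5318 -0.2855  0.0675] enc [ 0.5312 -0.285   0.016 ]
top z [0.03534067 0.04061086 0.04387282] x -0.0019195552115216928
top z [0.04750746 0.05368372 0.05627807] x -0.0008346627831722235
body top z max [0.06196209 0.26247791 0.27656332]
now [ 0.5318 -0.2858  0.1615] yaw -4.45 tilt [ 0.002 -0.001 -1.   ] F [-1.   0.4 -0.6] grip 1.002 t 31.57
.56 -.09 .18 -4 offset [0.065, -0.094, 0.987] turn [0.001, -0.01, 0.003] dist 0.199
.58 .1 .18 -3 offset [0.033, 0.0, 0.955] turn [0.0, -0.022, 0.0] dist 0.191
.5947 .251 .17 -2.3 offset [0.034, 0.05, 0.758] turn [0.0, -0.016, 0.0] dist 0.152
```

View pics/w12.png

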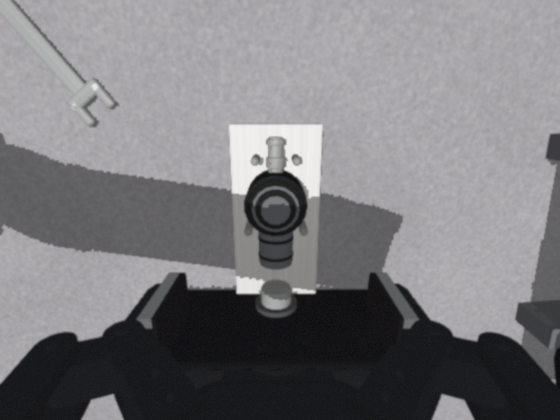

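The valve is seated: outlet top at z 56 mm (57 expected), port 44 (45), dome 68 (69). Now the bottle goes back.

```bash
python3 -m pendant '{"offset":[[0.015,-0.05,0.25],[0.03,-0.09,0.5],[0.05,-0.094,0.75],[0.065,-0.094,0.987],[0.065,-0.094,0.987]],"turn":[[0,-0.01,0],[0,-0.01,0],[0,-0.01,0],[0,-0.01,0],[0,-0.01,0]]}' 100
python3 -m pendant '{"offset":[[0.01,0,0.28],[0.02,0,0.56],[0.03,0,0.84],[0.033,0,0.955],[0.033,0,0.955]],"turn":[[0,-0.02,0],[0,-0.02,0],[0,-0.02,0],[0,-0.02,0],[0,-0.02,0]]}'
python3 -m pendant '{"offset":[[0.01,0.02,0.25],[0.02,0.04,0.5],[0.034,0.05,0.7],[0.034,0.05,0.758],[0.034,0.05,0.758],[0.034,0.05,0.758]],"turn":[[0,-0.016,0],[0,-0.016,0],[0,-0.016,0],[0,-0.016,0],[0,-0.016,0],[0,-0.016,0]]}'
python3 look.py w13 '.112 .13 .595 .25';python3 go.py '.5947 .251 .059 -2.3'
```

```text
clock: 32.2
position: [0.5597, -0.085, 0.1785]
ee_rot: [-0.706, 0.022, -0.022, 0.707]
ft_force: [0.4, -0.6, 0.5]
grip_width: 1.001
clock: 32.83
position: [0.5775, 0.1065, 0.1771]
ee_rot: [-0.706, 0.016, -0.015, 0.707]
ft_force: [-0.1, 0.1, -0.6]
grip_width: 1.003
clock: 33.58
position: [0.5917, 0.2551, 0.167]
ee_rot: [-0.707, 0.013, -0.011, 0.707]
ft_force: [0.1, -1.1, -0.1]
grip_width: 1.001
1167 mean [0.5947 0.2523 0.1199] enc [0.5945 0.2512 0.0142]
now [0.5917 0.2552 0.1672] yaw -1.98 tilt [-0.002  0.    -1.   ] F [ 0.2  0.1 -0.6] grip 0.999 t 33.62
.5947 .251 .059 -2.3 offset [0.017, 0.541, -0.021] turn [-0.0, 0.007, -0.002] dist 0.108
```

```bash
python3 -m pendant '{"offset":[[0.015,0.12,-0.02],[0.015,0.32,-0.02],[0.015,0.48,-0.02],[0.015,0.541,-0.02],[0.015,0.541,-0.02],[0.015,0.541,-0.02]],"turn":[[0,0,0],[0,0.007,0],[0,0.007,0],[0,0.007,0],[0,0.007,0],[0,0.007,0]]}' 100 40
python3 -m pendant '{"offset":[[0,0,0],[0,0,0],[0,0,0],[0,0,0],[0,0,0],[0,0,0]],"turn":[[0,0,0],[0,0,0],[0,0,0],[0,0,0],[0,0,0],[0,0,0]]}' 0 40
python3 -m pendant '{"offset":[[0,-0.04,0],[0,-0.12,0],[0,-0.25,0],[0,-0.4,0],[0,-0.5,0],[0,-0.5,0]],"turn":[[0,0,0],[0,0,0],[0,0,0],[0,0,0],[0,0,0],[0,0,0]]}'
python3 go.py '.545 .12 .16 -5' '.489 -.012 .1 -8.4'
```

```text
clock: 34.38
position: [0.5952, 0.2514, 0.0606]
ee_rot: [-0.707, 0.014, -0.014, 0.707]
ft_force: [0.1, -0.2, 0.6]
grip_width: 1.001
clock: 35.12
position: [0.5957, 0.252, 0.0621]
ee_rot: [-0.706, 0.014, -0.015, 0.708]
ft_force: [-2.8, -0.4, 7.9]
grip_width: 0.596
clock: 35.88
position: [0.5962, 0.2523, 0.1639]
ee_rot: [-0.706, 0.013, -0.016, 0.708]
ft_force: [0.1, 0.5, -3.8]
grip_width: 0.595
now [0.5962 0.2523 0.1639] yaw -2.31 tilt [ 0.004  0.003 -1.   ] F [ 0.1  0.5 -3.8] grip 0.595 t 35.88
.545 .12 .16 -5 offset [-0.229, 0.016, -0.671] turn [-0.004, 0.06, 0.005] dist 0.142
.489 -.012 .1 -8.4 offset [-0.221, 0.3, -0.682] turn [0.0, 0.076, 0.0] dist 0.155
```

```bash
python3 -m pendant '{"offset":[[-0.025,0,-0.07],[-0.07,0.01,-0.2],[-0.12,0.015,-0.36],[-0.175,0.015,-0.52],[-0.22,0.016,-0.64],[-0.229,0.016,-0.671],[-0.229,0.016,-0.671]],"turn":[[0,0,0],[0,0.03,0],[0,0.05,0],[0,0.06,0],[0,0.06,0],[0,0.06,0],[0,0.06,0]]}'
python3 -m pendant '{"offset":[[-0.025,0,-0.07],[-0.07,0.03,-0.2],[-0.12,0.08,-0.36],[-0.175,0.16,-0.54],[-0.21,0.24,-0.65],[-0.219,0.3,-0.68],[-0.219,0.3,-0.68],[-0.219,0.3,-0.68]],"turn":[[0,0,0],[0,0.03,0],[0,0.05,0],[0,0.07,0],[0,0.076,0],[0,0.076,0],[0,0.076,0],[0,0.076,0]]}'
python3 go.py '.4895 -.0115 .064 -8.4'
```

```text
clock: 36.75
position: [0.5448, 0.1196, 0.1596]
ee_rot: [-0.705, 0.03, -0.033, 0.707]
ft_force: [-0.0, 0.5, -3.2]
grip_width: 0.597
clock: 37.75
position: [0.4902, -0.0104, 0.0996]
ee_rot: [-0.704, 0.05, -0.053, 0.707]
ft_force: [0.1, 0.2, -3.1]
grip_width: 0.595
now [ 0.4902 -0.0104  0.0996] yaw -8.36 tilt [ 0.005  0.003 -1.   ] F [ 0.1  0.2 -3.1] grip 0.595 t 37.75
.4895 -.0115 .064 -8.4 offset [-0.003, 0.178, -0.007] turn [-0.005, 0.001, 0.006] dist 0.036
```

```bash
python3 -m pendant '{"offset":[[-0.003,0.05,-0.007],[-0.003,0.1,-0.007],[-0.003,0.14,-0.007],[-0.003,0.165,-0.007],[-0.003,0.178,-0.007],[-0.003,0.184,-0.007],[-0.003,0.184,-0.007]],"turn":[[0,0,0.003],[0,0,0.005],[0,0,0.005],[0,0,0.005],[0,0,0.005],[0,0,0.005],[0,0,0.005]]}'
python3 -m pendant '{"offset":[[0,0.004,0],[0,0.008,0],[0,0.008,0]],"turn":[[0,0,0],[0,0,0],[0,0,0]]}'
```

```text
clock: 38.62
position: [0.4897, -0.0116, 0.0629]
ee_rot: [-0.704, 0.051, -0.052, 0.707]
ft_force: [0.0, -0.3, -2.4]
grip_width: 0.596
clock: 39.0
position: [0.49, -0.0114, 0.0621]
ee_rot: [-0.704, 0.051, -0.052, 0.707]
ft_force: [-3.3, -0.3, 6.1]
grip_width: 0.593
```

```bash
python3 -m pendant '{"offset":[[0,0,0],[0,0,0],[0,0,0],[0,0,0]],"turn":[[0,0,0],[0,0,0],[0,0,0],[0,0,0]]}' 100
python3 -m pendant '{"offset":[[0,-0.2,0],[0,-0.4,0],[0,-0.58,0],[0,-0.58,0]],"turn":[[0,0,0],[0,0,0],[0,0,0],[0,0,0]]}'
python3 look.py w14 '.112 .13 .489 -.012';python3 go.py '.545 .16 .18 -5' '.5987 .3355 .17 -2.3'
```

```text
clock: 39.5
position: [0.49, -0.0115, 0.0621]
ee_rot: [-0.704, 0.051, -0.052, 0.707]
ft_force: [0.4, 0.0, -0.1]
grip_width: 1.0
clock: 40.0
position: [0.4914, -0.0119, 0.1807]
ee_rot: [-0.704, 0.049, -0.054, 0.706]
ft_force: [0.0, -1.2, -1.0]
grip_width: 0.999
1053 mean [ 0.4891 -0.0109  0.12  ] enc [ 0.4888 -0.0123  0.0141]
now [ 0.4904 -0.012   0.1789] yaw -8.38 tilt [ 0.004  0.003 -1.   ] F [ 0.3  0.6 -0.3] grip 1.0 t 40.05
.545 .16 .18 -5 offset [0.145, -0.002, 0.891] turn [-0.004, -0.075, 0.004] dist 0.18
.5987 .3355 .17 -2.3 offset [0.191, 0.05, 0.898] turn [0.0, -0.06, 0.0] dist 0.184
```

View pics/w14.png

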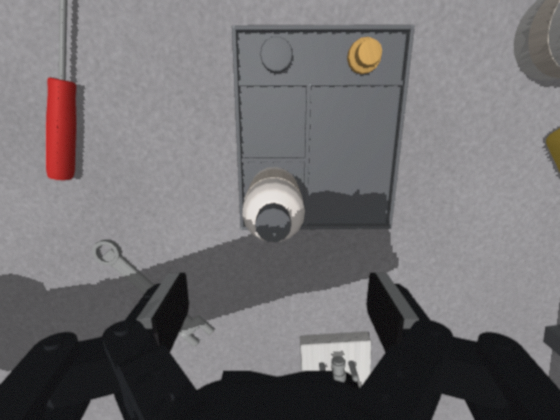

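The bottle (275,205) is back upright in its compartment. Now the reducer.

```bash
python3 -m pendant '{"offset":[[0.04,0,0.25],[0.08,0,0.5],[0.12,0,0.75],[0.145,0,0.891],[0.145,0,0.891]],"turn":[[0,-0.03,0],[0,-0.06,0],[0,-0.075,0],[0,-0.075,0],[0,-0.075,0]]}' 100
python3 -m pendant '{"offset":[[0.05,0.01,0.25],[0.1,0.03,0.5],[0.16,0.04,0.75],[0.191,0.05,0.898],[0.191,0.05,0.898],[0.191,0.05,0.898]],"turn":[[0,-0.03,0],[0,-0.06,0],[0,-0.06,0],[0,-0.06,0],[0,-0.06,0],[0,-0.06,0]]}'
python3 look.py w15 '.1 .115 .5987 .3355';python3 go.py '.5987 .3355 .071 -2.3'
```

```text
clock: 40.67
position: [0.5441, 0.1626, 0.1781]
ee_rot: [-0.705, 0.029, -0.03, 0.708]
ft_force: [0.2, 0.1, -1.3]
grip_width: 1.0
clock: 41.42
position: [0.5974, 0.3366, 0.1682]
ee_rot: [-0.706, 0.013, -0.013, 0.708]
ft_force: [-0.7, 0.1, 0.1]
grip_width: 1.001
3480 mean [0.5986 0.3372 0.1061] enc [0.5985 0.3351 0.0278]
now [0.5976 0.3363 0.1686] yaw -2.17 tilt [ 0.001  0.003 -1.   ] F [ 0.2 -0.6 -0.1] grip 0.998 t 41.48
.5987 .3355 .071 -2.3 offset [0.005, 0.488, -0.005] turn [-0.004, 0.003, 0.002] dist 0.098
```

```bash
python3 -m pendant '{"offset":[[0.005,0.15,-0.005],[0.005,0.33,-0.005],[0.005,0.45,-0.005],[0.005,0.488,-0.005],[0.005,0.488,-0.005],[0.005,0.488,-0.005]],"turn":[[0,0,0],[0,0,0],[0,0,0],[0,0,0],[0,0,0],[0,0,0]]}' 100 60
python3 -m pendant '{"offset":[[0,0,0],[0,0,0],[0,0,0],[0,0,0],[0,0,0],[0,0,0]],"turn":[[0,0,0],[0,0,0],[0,0,0],[0,0,0],[0,0,0],[0,0,0]]}' 0 60
python3 -m pendant '{"offset":[[0,-0.04,0],[0,-0.12,0],[0,-0.25,0],[0,-0.4,0],[0,-0.5,0],[0,-0.5,0]],"turn":[[0,0,0],[0,0,0],[0,0,0],[0,0,0],[0,0,0],[0,0,0]]}'
python3 go.py '.55 .2 .172 -5' '.5 .0595 .12 -8.4'
```

```text
clock: 42.22
position: [0.5994, 0.3357, 0.0725]
ee_rot: [-0.706, 0.012, -0.015, 0.708]
ft_force: [0.8, -1.0, 0.3]
grip_width: 1.004
clock: 42.98
position: [0.5996, 0.3364, 0.0739]
ee_rot: [-0.705, 0.012, -0.015, 0.709]
ft_force: [-3.0, -0.5, 8.1]
grip_width: 0.574
clock: 43.72
position: [0.5998, 0.3365, 0.1757]
ee_rot: [-0.705, 0.011, -0.016, 0.709]
ft_force: [-0.2, -0.1, -4.9]
grip_width: 0.573
now [0.5998 0.3365 0.1757] yaw -2.19 tilt [ 0.007  0.006 -1.   ] F [-0.2 -0.1 -4.9] grip 0.573 t 43.73
.55 .2 .172 -5 offset [-0.223, 0.013, -0.692] turn [-0.008, 0.063, 0.008] dist 0.145
.5 .0595 .12 -8.4 offset [-0.188, 0.26, -0.722] turn [0.0, 0.076, 0.0] dist 0.158
```

```bash
python3 -m pendant '{"offset":[[-0.025,0,-0.07],[-0.07,0.01,-0.2],[-0.12,0.013,-0.36],[-0.175,0.013,-0.54],[-0.21,0.013,-0.66],[-0.223,0.013,-0.692],[-0.223,0.013,-0.692]],"turn":[[0,0,0],[0,0.03,0],[0,0.05,0],[0,0.063,0],[0,0.063,0],[0,0.063,0],[0,0.063,0]]}'
python3 -m pendant '{"offset":[[-0.02,0,-0.07],[-0.05,0.03,-0.2],[-0.1,0.07,-0.38],[-0.15,0.14,-0.56],[-0.18,0.2,-0.68],[-0.188,0.26,-0.722],[-0.188,0.26,-0.722],[-0.188,0.26,-0.722]],"turn":[[0,0,0],[0,0.03,0],[0,0.05,0],[0,0.07,0],[0,0.076,0],[0,0.076,0],[0,0.076,0],[0,0.076,0]]}'
python3 go.py '.5002 .0602 .0755 -8.4'
```

```text
clock: 44.6
position: [0.5496, 0.1995, 0.1716]
ee_rot: [-0.704, 0.029, -0.033, 0.709]
ft_force: [0.6, 0.6, -4.0]
grip_width: 0.571
clock: 45.6
position: [0.5003, 0.0609, 0.119]
ee_rot: [-0.703, 0.049, -0.054, 0.708]
ft_force: [1.0, -0.2, -4.6]
grip_width: 0.57
now [0.5003 0.0609 0.119 ] yaw -8.37 tilt [ 0.007  0.007 -1.   ] F [ 1.  -0.2 -4.6] grip 0.57 t 45.6
.5002 .0602 .0755 -8.4 offset [-0.001, 0.217, -0.005] turn [-0.01, 0.001, 0.008] dist 0.043
```

```bash
python3 -m pendant '{"offset":[[-0.001,0.06,-0.005],[-0.001,0.12,-0.005],[-0.001,0.17,-0.005],[-0.001,0.2,-0.005],[-0.001,0.217,-0.005],[-0.001,0.222,-0.005],[-0.001,0.222,-0.005]],"turn":[[-0.006,0,0.006],[-0.006,0,0.006],[-0.006,0,0.006],[-0.006,0,0.006],[-0.006,0,0.006],[-0.006,0,0.006],[-0.006,0,0.006]]}'
python3 -m pendant '{"offset":[[0,0.004,0],[0,0.007,0],[0,0.007,0]],"turn":[[0,0,0],[0,0,0],[0,0,0]]}'
```

```text
clock: 46.48
position: [0.5004, 0.0602, 0.0748]
ee_rot: [-0.704, 0.051, -0.052, 0.706]
ft_force: [0.1, -0.5, -4.0]
grip_width: 0.574
clock: 46.85
position: [0.5007, 0.0604, 0.0739]
ee_rot: [-0.704, 0.051, -0.052, 0.706]
ft_force: [-2.5, -0.6, 4.8]
grip_width: 0.574
```

On the floor at the expected height. Release, retreat upwards, then a final check.

```bash
python3 -m pendant '{"offset":[[0,0,0],[0,0,0],[0,0,0],[0,0,0]],"turn":[[0,0,0],[0,0,0],[0,0,0],[0,0,0]]}' 100
python3 -m pendant '{"offset":[[0,-0.2,0],[0,-0.45,0],[0,-0.7,0],[0,-0.9,0],[0,-0.9,0],[0,-0.9,0]],"turn":[[0,0,0],[0,0,0],[0,0,0],[0,0,0],[0,0,0],[0,0,0]]}'
python3 look.py w16 '.1 .115 .4995 .059 .03' '.112 .13 .489 -.012'; python3 go.py
python3 - <<'E'
from h import *
a,_=manip.camera("scene");b,_=manip.camera("side")
cv2.imwrite('pics/fin.png',np.concatenate([a[100:340,40:500],b[20:400,60:520]])[:,:,::-1])
E
```

```text
clock: 47.35
position: [0.5008, 0.0604, 0.0739]
ee_rot: [-0.704, 0.051, -0.053, 0.706]
ft_force: [-0.8, 0.4, 0.1]
grip_width: 1.002
clock: 48.1
position: [0.5, 0.0597, 0.2532]
ee_rot: [-0.704, 0.051, -0.052, 0.706]
ft_force: [0.0, 0.9, 0.3]
grip_width: 1.004
1985 mean [0.4997 0.0613 0.1061] enc [0.4995 0.06   0.0276]
550 mean [ 0.4892 -0.0103  0.1197] enc [ 0.489  -0.0117  0.014 ]
now [0.4997 0.0597 0.2528] yaw -8.37 tilt [ 0.001  0.003 -1.   ] F [ 0.6 -0.3 -0.4] grip 1.001 t 48.15
```

View pics/w16.png

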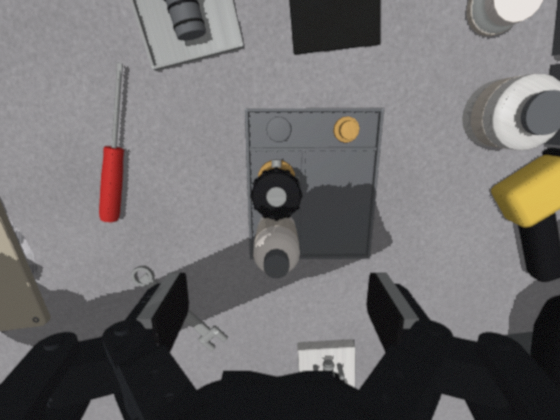

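View pics/fin.png

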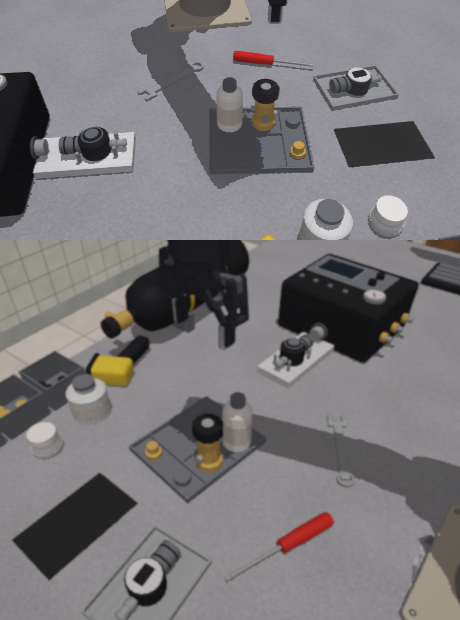

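Everything is in place: finished valve in the steel tray, next valve in the cradle with its outlet to the unit, reducer and bottle upright in their compartments, and the mat empty. I'm handing in.

```bash
python3 -c "
from workcell import manip
print(manip.hand_in())"
```

```text
the job is handed in; nothing more can be done
None
```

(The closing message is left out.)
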